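# Lay the label cassettes down, windows up

### The job

Two label-tape cassettes stand on end on the desk, and you want to see how much tape is left: push each of them over with the fingertips so that it lies flat on the desk with its window side (the two round reels) facing up. Just tip them over where they stand, without picking them up or shoving them far, and do not disturb the other things, such as the upright dongle between them and the cassette that already lies flat.

Things in the scene. Friction and masses are not known exactly. Their poses are not given: they have to be found in the camera images.
- chassis: fixed obstacle: tall grey metal chassis standing on the desk left of the cassettes, 300 mm long, about 120 mm thick, 360 mm high (its near end about straight ahead-left of the robot, its far end turned right); origin at the centre of its underside, y along its length. Move the arm round or over it
- cassette_a: black tape cassette, flat block 46 x 64 x 17 mm; window side cream with two white reels, back plain black. Origin: centre of the back face; x along the 46, y along the 64 mm, z out of the window side. Loose, about 45 g; starts on its 46 x 17 mm end, 64 mm tall (origin 32 mm up, z level). To be tipped; windows at first roughly towards the robot
- cassette_b: black tape cassette, flat block 46 x 64 x 17 mm; window side cream with two white reels, back plain black. Origin: centre of the back face; x along the 46, y along the 64 mm, z out of the window side. Loose, about 45 g; starts on its 46 x 17 mm end, 64 mm tall (origin 32 mm up, z level). To be tipped; windows at first roughly away from the robot
- spare_cassette: a third black tape cassette, flat block 46 x 64 x 17 mm; window side cream with two white reels, back plain black. Origin: centre of the back face; x along the 46, y along the 64 mm, z out of the window side. It already lies flat, window side up, far from the robot; bystander
- dongle: white radio dongle, 14 x 32 x 88 mm, standing on its end between the two standing cassettes; easily knocked over; origin at the centre of its underside, z up; bystander
- dropper_bottle: brown dropper bottle, 34 mm across, 114 mm tall, standing behind the cassettes; origin at the centre of its underside, z up; bystander
- tape_roll: roll of brown tape lying flat, 81 mm across, 19 mm high; origin at the centre of its underside; bystander
- pocket_lens: black and white folding pocket lens, 46 x 78 x 16 mm, lying flat near the robot; origin at the centre of its underside; bystander
Mind the look-alikes: they are no part of the job. Leave any green look-alike of the cassette_b alone.

How it is judged:
By the outcome, as a careful person would: the job done as asked, in the order asked, and still so for the second after the job is handed in, with the robot touching nothing.
It also fails if it takes over 53 s, if anything falls off the work surface, if the arm or the gripper's body presses on something with over 40 N, if the wrist force passes 120 N, or if a joint passes its speed limit or range.

### The arm

A 7-joint arm with a two-finger parallel gripper is mounted at the origin on a cart in front of the work surface, level with it; the furniture and walls round the work are solid. World frame = base frame: x ahead of the robot, y to its left, z up, the work surface at z = 0. Lengths are in mm, angles in degrees, forces in N, time in s.
With the tool pointing down it reaches from about 350 to 900 mm from the base axis. Payload 19.9 kg.
Tool frame: the origin (TCP) lies between the finger pads; the fingertips stand 11 mm ahead of it and the grasp point (between the pads) lies 8 mm behind it; z points along the fingers, y is the line along which they close (so a half turn about z gives the same grasp; the last joint's range is limited). The gripper opens to 94 mm and grips with 3 to 60 N. Pads are 16 mm wide; open, the fingers measure 119 mm over their backs; the gripper's body (75 mm by 177 mm) begins 78 mm behind the grasp point.
Start: joints at [64.945, 23.915, -0.59, 92.452, 0.269, 63.638, -3.037], TCP at [240.957, -576.66, 195.825] pointing down, gripper open.
Joint ranges: [-161.28, 161.28], [-22.2, 115.67], [-73.04, 71.86], [3.21, 147.25], [-68.34, 248.33], [10.77, 114.83], [-161.83, 161.83]. Speed limits (degrees/s): [108.29, 108.29, 136.94, 136.94, 172.46, 172.46, 172.46].

### API

Orientations are given as [roll, pitch, yaw] about the fixed x, y, z axes, in that order (R = Rz(yaw) Ry(pitch) Rx(roll)).
In Python, from workcell import get_state, snapshot, sign_off gives the robot as it stands.
- The arm moves only by the tool drive_tool, never from a script. Its argument "plan" is text: rows parted by semicolons, each of 5 numbers parted by spaces: the shift along the tool's x, y, z scaled (see below), then the turn about the tool's z scaled (see below), then the opening, from 0 (shut) to 1 (fully open). A call has 1 to 12 rows; each row is the pose to reach, as a shift and turn from the pose commanded when the call began, along the tool's axes at that moment; what a row does not reach only later rows make up. The controller multiplies each number of a shift by 250 mm and each number of a turn by 90 degrees. A row lasts 1/10 s, in which the tool goes at most 50 mm and 8.59 degrees, less where a joint would pass 70% of its speed; a pose out of reach is approached as far as the arm can. A call with a number of a shift or a turn outside -1 to 1 is refused whole. A call with a gripper value outside its range is refused whole. The fingers move at their own pace and stop on an object; "squeeze" is the grip in N (left out, the last holds). Time passes only in rows, so rows that repeat a pose let the fingers close. It gives the time, the measured TCP pose, the force, the opening and the grip force at its end, in the units of the state.
- get_state(): the state, without advancing time (a new reading comes with each control period).
- snapshot(name): name is "side" or "top" or "wrist"; returns a dict with "img" (480x640x3 uint8, red, green, blue), "fx", "fy", "cx", "cy" (pixels), "T" (4x4, takes a point from camera to world coordinates); the wrist camera has in their place "hand_eye" (4x4, takes a point from camera to tool coordinates, whose origin is the TCP and whose axes are the flange's). Camera axes: x right, y down, z forward; pixel columns grow to the right and rows downward; lengths in mm; the calibration is good to about 2 mm. A picture is of the moment at which its call begins: read the wrist's pose just before it. There is no depth.
- sign_off(): hands the job in; it is judged then, once.
The state is a dict: "time": time; "joints": joint angles; "qd": joint speeds; "joint_efforts": joint torques, N m; "eef_pos": TCP position; "tcp_rot": TCP orientation; "contact_force": force on the tool from outside, world axes, zero at the start; "ft_torque": the same for the moment, N m; "gripper_width": finger opening in mm; "gripper_force": force on a finger pad.
Only numpy, scipy, OpenCV 4.12 (cv2) and the standard library are available. Lean on these libraries where they do the work, as an engineer would, in place of code of your own. Each camera call takes 0.05 s, during which the arm holds its last target. There are 200 camera calls.

## Working session

There is one attempt and no reset: what is moved stays moved. The work goes in short steps, Python scripts to look and compute and a tool call to move; the robot and the scene stay as the last step left them, time stands still between calls to the robot, and variables do not carry over. Pictures are saved under pics/ and viewed, at most 10 in all, crops included, and the job is handed in when it is done.

Besides the shell and the picture viewer there is one more tool, called after ">>>" by a JSON object that holds its "method" and its "body", one argument or row to a line. drive_tool: Moves the arm, as the interface text tells. Shifts and turns lie within -1 to 1; 1 stands for 250 mm of shift or 90 degrees of turn. Its arguments: {"type":"object","properties":{"plan":{"type":"string"},"squeeze":{"type":"number"}},"required":["plan"]}

```bash
mkdir -p pics
cat > h.py <<'E'
import numpy as np, cv2, json
from workcell import get_state, snapshot, sign_off
E
python3 - <<'E'
from h import *
import pickle
s=get_state(); print({k:np.round(v,2).tolist() for k,v in s.items()})
for n in("side","top"):
    d=snapshot(n); pickle.dump(d,open(n+".pkl","wb")); cv2.imwrite(f"pics/{n}0.png",d["img"][:,:,::-1]); print(n,d["fx"],d["fy"],d["cx"],d["cy"],np.round(d["T"],3).tolist())
E
```

```text
{'time': 0.0, 'joints': [64.94, 23.95, -0.59, 92.48, 0.27, 63.64, -3.04], 'qd': [-0.02, 0.04, -0.11, 0.0, -0.01, -0.02, 0.05], 'joint_efforts': [-0.0, -85.13, 0.64, -42.6, -0.05, 0.02, 0.0], 'eef_pos': [240.8, -576.35, 195.25], 'tcp_rot': [-179.93, 0.01, 22.68], 'contact_force': [-0.16, -0.22, -0.1], 'ft_torque': [0.02, -0.01, 0.04], 'gripper_force': 0.0, 'gripper_width': 93.65}
side 607.0590542135806 607.0590542135806 316.53213117556663 239.67669172696048 [[0.941, 0.206, -0.268, 801.735], [0.338, -0.565, 0.752, -1023.894], [0.004, -0.799, -0.602, 751.493], [0.0, 0.0, 0.0, 1.0]]
top 536.9862007243988 536.9862007243988 326.95426420221537 232.13075029425295 [[-0.009, -0.988, 0.157, 345.388], [-1.0, 0.004, -0.027, -146.67], [0.025, -0.157, -0.987, 1034.794], [0.0, 0.0, 0.0, 1.0]]
```

View pics/top0.png

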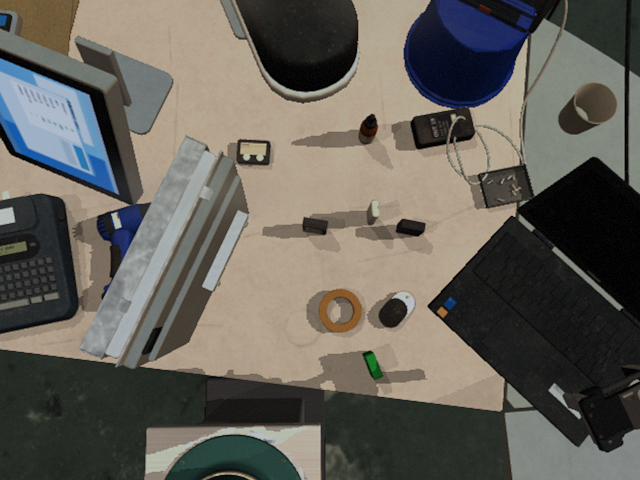

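View pics/side0.png

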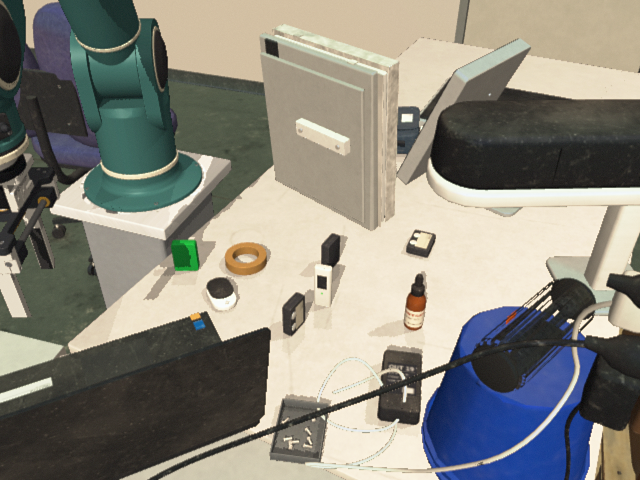

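The top view shows two black standing blocks at (315,226) and (410,228), with the dongle at (373,212) between them. The green look-alike is at (372,365) and the spare lies flat at (254,152). In the side view the blocks are at (331,249) and (293,313). Next is one enlarged composite crop to tell the faces apart.

Run:
```python
from h import *
import pickle
t=pickle.load(open("top.pkl","rb"))["img"]; s=pickle.load(open("side.pkl","rb"))["img"]
A=cv2.resize(t[195:245,290:440],(800,267),interpolation=cv2.INTER_CUBIC)
B=cv2.resize(s[225:345,270:350],(222*1,333),interpolation=cv2.INTER_CUBIC)
B1=cv2.resize(s[230:272,312:352],(317,333),interpolation=cv2.INTER_CUBIC)
B2=cv2.resize(s[288:338,274:314],(266,333),interpolation=cv2.INTER_CUBIC)
o=np.zeros((600,800,3),np.uint8); o[:267]=A; o[267:,:317]=B1; o[267:,330:596]=B2
o=cv2.convertScaleAbs(o,alpha=1.5,beta=10)
cv2.imwrite("pics/c1.png",o[:,:,::-1])
```

```text
(no output)
```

View pics/c1.png

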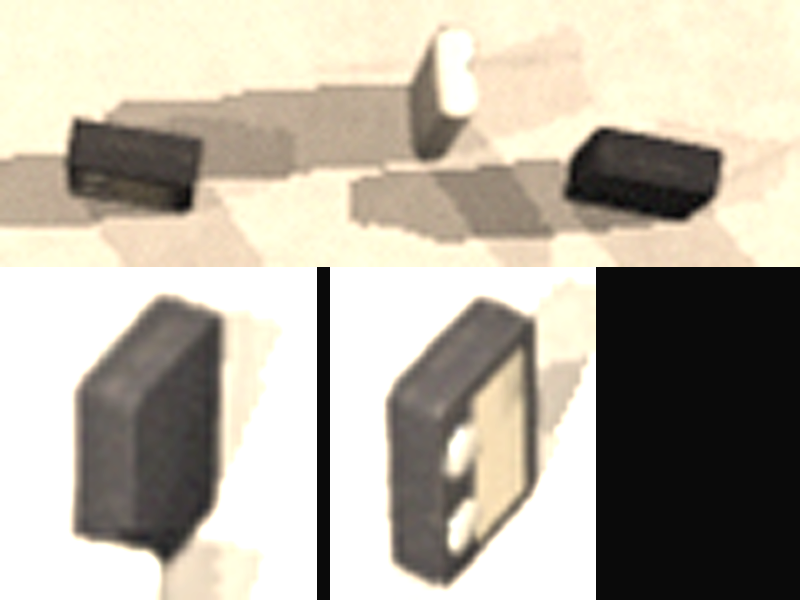

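Left block (315,226) is cassette_a: the top view shows a cream strip on its robot side, and the side view shows its plain black back. Right block (410,228) is cassette_b: the side view shows its reels on the far (+x) side. The green one is the look-alike and stays untouched. Next I triangulate their tops.

```bash
cat >> h.py <<'E'
def ray(d,p):
    T=np.array(d["T"]); v=T[:3,:3]@np.array([(p[0]-d["cx"])/d["fx"],(p[1]-d["cy"])/d["fy"],1]); return T[:3,3],v/np.linalg.norm(v)
def onz(d,p,z):
    o,v=ray(d,p); return o+v*(z-o[2])/v[2]
def tri(d1,p1,d2,p2):
    o1,v1=ray(d1,p1);o2,v2=ray(d2,p2); s=np.linalg.lstsq(np.c_[v1,-v2],o2-o1,rcond=None)[0]
    a,b=o1+s[0]*v1,o2+s[1]*v2; return (a+b)/2,np.linalg.norm(a-b)
E
python3 - <<'E'
from h import *
import pickle
t=pickle.load(open("top.pkl","rb")); s=pickle.load(open("side.pkl","rb"))
f=lambda u,v:(290+u/5.333,195+v/5.333)
TA=[f(75,118),f(203,140),f(195,180),f(68,162)]
TB=[f(602,128),f(722,150),f(692,190),f(568,175)]
SA=[(332.8,233.5),(340,236.7),(322.1,245.5),(329,248)]
SB=[(296.5,292.7),(304.5,295.7),(283,307.2),(290.5,310.2)]
# top order: farleft, farright, nearright, nearleft ; side order: nearleft, farleft, nearright, farright
for n,Tp,Sp in(("A",TA,SA),("B",TB,SB)):
    So=[Sp[1],Sp[3],Sp[2],Sp[0]]
    for a,b in zip(Tp,So):
        p,e=tri(t,a,s,b); print(n,p.round(0),round(e,1),"top@64",onz(t,a,64).round(0)[:2],"side@64",onz(s,b,64).round(0)[:2])
print("dongle top",onz(t,f(456,70),88).round(), "side top", onz(s,(324,268),88).round())
print("bottle",onz(t,(371,119),114).round(),"foot",onz(s,(413,325),0).round())
for n,p,z in(("tape",(341,311),19),("lens",(397,309),16),("green",(372,358),60),("spare",(254,152),17),("charger",(442,128),25),("tray",(505,187),10),("laptopcorner",(430,307),10),("stand L",(300,100),0)): print(n,onz(t,p,z).round()[:2])
E
```

```text
A [ 530. -130.   56.] 1.6 top@64 [ 528. -131.] side@64 [ 534. -140.]
A [ 523. -175.   59.] 2.7 top@64 [ 520. -175.] side@64 [ 526. -180.]
A [ 508. -172.   59.] 2.1 top@64 [ 506. -172.] side@64 [ 511. -177.]
A [ 515. -128.   58.] 2.0 top@64 [ 513. -128.] side@64 [ 518. -135.]
B [ 526. -313.   59.] 2.7 top@64 [ 524. -313.] side@64 [ 529. -318.]
B [ 518. -355.   60.] 1.9 top@64 [ 516. -355.] side@64 [ 520. -358.]
B [ 503. -346.   54.] 2.1 top@64 [ 502. -344.] side@64 [ 506. -356.]
B [ 509. -303.   52.] 0.7 top@64 [ 508. -301.] side@64 [ 514. -315.]
dongle top [ 540. -260.   88.] side top [ 545. -265.   88.]
bottle [ 698. -253.  114.] foot [ 707. -258.    0.]
tape [ 358. -199.]
lens [ 360. -305.]
green [ 274. -251.]
spare [667. -32.]
charger [ 714. -403.]
tray [ 597. -527.]
laptopcorner [ 364. -369.]
stand L [ 782. -122.]
```

>>> {"method": "drive_tool", "body": {
  "plan": "0.07 -0.064 0 0.04 0; 0.2 -0.18 0 0.1 0; 0.33 -0.3 0 0.16 0; 0.46 -0.42 0 0.22 0; 0.58 -0.53 0 0.28 0; 0.66 -0.6 0 0.33 0; 0.7 -0.64 0 0.352 0; 0.7 -0.64 0 0.352 0",
  "squeeze": 20
}}

```text
time: 0.9
eef_pos: [341.6, -359.8, 195.8]
tcp_rot: [-180.0, 0.0, -8.9]
contact_force: [0.5, -1.3, 0.3]
gripper_width: 33.5
gripper_force: 0.0
```

>>> {"method": "drive_tool", "body": {
  "plan": "0.03 -0.09 0 0 0; 0.08 -0.25 0 0 0; 0.13 -0.41 0 0 0; 0.18 -0.57 0 0 0; 0.23 -0.73 0 0 0; 0.27 -0.85 0 0 0; 0.294 -0.928 0 0 0; 0.294 -0.928 0 0 0; 0.294 -0.928 0 0 0"
}}

```text
time: 1.8
eef_pos: [449.5, -144.7, 195.6]
tcp_rot: [180.0, 0.0, -9.0]
contact_force: [-0.1, -1.0, 0.3]
gripper_width: 0.4
gripper_force: 0.0
```

Run:
```python
from h import *
s=get_state(); d=snapshot("wrist"); s["gripper_width"]
import pickle; pickle.dump((s,d),open("w1.pkl","wb")); cv2.imwrite("pics/w1.png",d["img"][:,:,::-1])
print(s["eef_pos"],s["tcp_rot"],s["gripper_width"],np.round(d["hand_eye"],3).tolist(),d["fx"])
```

```text
[ 449.45884467 -144.73712771  195.64674121] [ 1.79997780e+02  2.97383833e-02 -8.98108675e+00] 0.4417895849027242 [[-0.001, -0.963, -0.27, 80.317], [1.0, -0.0, -0.0, -0.382], [0.0, -0.27, 0.963, -188.854], [0.0, 0.0, 0.0, 1.0]] 341.7451992255555
```

View pics/w1.png

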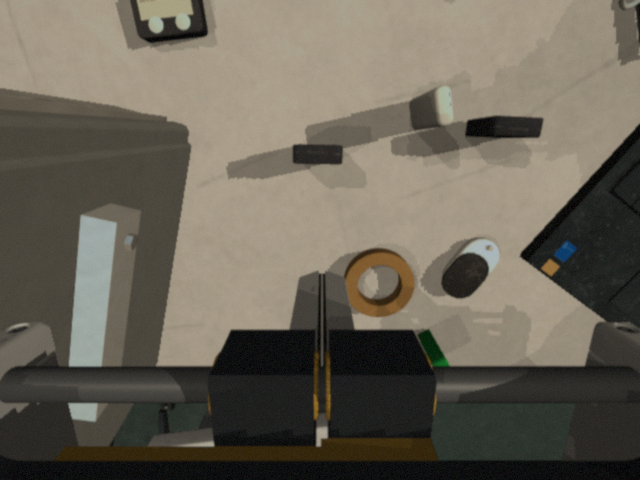

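The wrist view shows A's top at (317,154), square to the tool, with B at (504,127), the dongle at (432,105) and the chassis well clear on the left.

```bash
cat >> h.py <<'E'
from scipy.spatial.transform import Rotation as R
def wcam(s,d):
    T=np.eye(4); T[:3,:3]=R.from_euler("xyz",s["tcp_rot"],degrees=True).as_matrix(); T[:3,3]=s["eef_pos"]
    return dict(d,T=T@np.array(d["hand_eye"]))
E
python3 - <<'E'
from h import *
import pickle
w=wcam(*pickle.load(open("w1.pkl","rb"))); t=pickle.load(open("top.pkl","rb")); s=pickle.load(open("side.pkl","rb"))
print([onz(w,p,64).round(0)[:2].tolist() for p in((293,145),(343,145),(343,163),(293,163))])
print("B",[onz(w,p,64).round(0)[:2].tolist() for p in((483,117),(543,118),(539,137),(467,136))])
print("dongle",onz(w,(443,105),88).round(0))
print(tri(w,(318,145),t,(290+139/5.333,195+129/5.333)))
print(tri(w,(317,163),t,(290+131/5.333,195+171/5.333)))
print("chassis foot",[onz(s,p,0).round(0)[:2].tolist() for p in((378,228),(275,180))], onz(s,(375,60),360).round())
E
```

```text
[[530.0, -131.0], [523.0, -176.0], [507.0, -173.0], [515.0, -128.0]]
B [[528.0, -301.0], [518.0, -354.0], [503.0, -351.0], [514.0, -287.0]]
dongle [ 542. -259.   88.]
(array([ 526.72725934, -153.03584959,   50.64222101]), np.float64(0.02257164322598149))
(array([ 510.80907457, -149.86692099,   57.05956264]), np.float64(0.5392730722582726))
chassis foot [[575.0, -1.0], [295.0, 103.0]] [546.  -2. 360.]
```

>>> {"method": "drive_tool", "body": {
  "plan": "0 0 0.08 0 0; 0 0 0.2 0 0; 0 0 0.32 0 0; 0.02 0 0.44 0 0; 0.06 0 0.53 0 0; 0.1 0 0.57 0 0; 0.14 0 0.57 0 0; 0.16 0 0.57 0 0; 0.16 0 0.57 0 0"
}}

```text
time: 2.75
eef_pos: [489.9, -150.8, 54.0]
tcp_rot: [180.0, -0.1, -9.0]
contact_force: [-0.5, 0.5, 1.0]
gripper_width: 0.7
gripper_force: 0.0
```

>>> {"method": "drive_tool", "body": {
  "plan": "0.02 0 0 0 0; 0.04 0 0 0 0; 0.06 0 0 0 0; 0.08 0 0 0 0; 0.1 0 0 0 0; 0.12 0 0 0 0; 0.14 0 0 0 0; 0.16 0 0 0 0; 0.18 0 0 0 0; 0.18 0 0 0 0; 0.18 0 0 0 0; 0.18 0 0 0 0"
}}

```text
time: 3.95
eef_pos: [533.4, -157.2, 53.3]
tcp_rot: [-180.0, 0.0, -9.0]
contact_force: [-0.0, -0.3, -0.3]
gripper_width: 0.5
gripper_force: 0.0
```

Run:
```python
from h import *
import pickle
d=snapshot("side"); i=cv2.resize(d["img"][190:350,250:450],(800,640),interpolation=cv2.INTER_CUBIC)[:600]
cv2.imwrite("pics/s2.png",i[:,:,::-1]); s=get_state();print(s["time"],s["eef_pos"],s["contact_force"])
```

```text
4.0 [ 533.3898564  -157.23020669   53.33729784] [-0.71312916 -0.05357796  0.09939421]
```

View pics/s2.png

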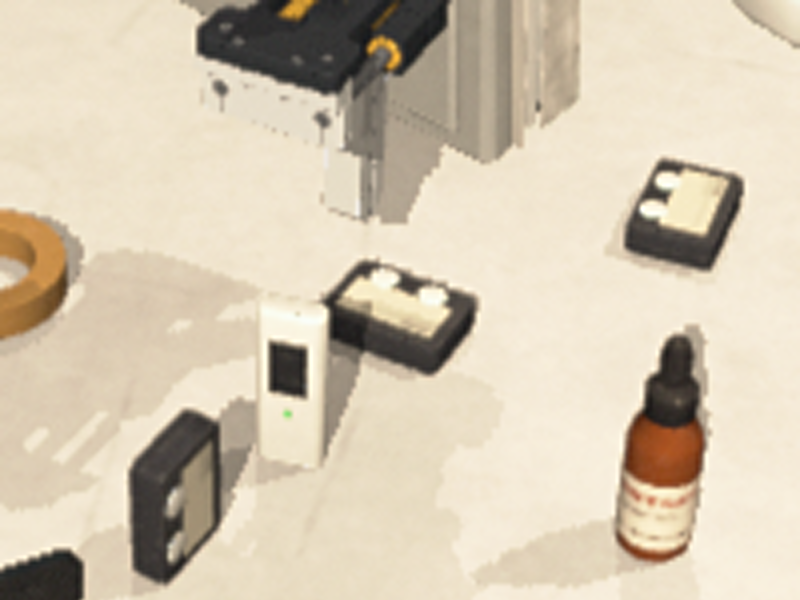

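A lies flat, window up, at crop (405,315), and everything else is undisturbed. Next I go over and behind B.

>>> {"method": "drive_tool", "body": {
  "plan": "0 0 -0.1 0 0; 0 0 -0.28 0 0; 0 0 -0.46 0 0; 0.02 0.05 -0.58 0 0; 0.08 0.2 -0.6 0 0; 0.14 0.35 -0.6 0 0; 0.2 0.5 -0.6 0 0; 0.24 0.63 -0.6 0 0; 0.258 0.711 -0.6 0 0; 0.258 0.711 -0.6 0 0; 0.258 0.711 -0.6 0 0"
}}

```text
time: 5.1
eef_pos: [569.3, -342.5, 203.0]
tcp_rot: [-180.0, 0.0, -9.0]
contact_force: [0.5, 0.2, -0.4]
gripper_width: 0.4
gripper_force: 0.0
```

Run:
```python
from h import *
import pickle
s=get_state(); d=snapshot("top"); cv2.imwrite("pics/t2.png",d["img"][90:330,230:550][:,:,::-1].repeat(2,0).repeat(2,1))
print(s["eef_pos"],s["tcp_rot"])
```

```text
[ 569.2879409  -342.54327875  203.03318553] [-1.79969452e+02  2.87718956e-02 -9.01752718e+00]
```

View pics/t2.png

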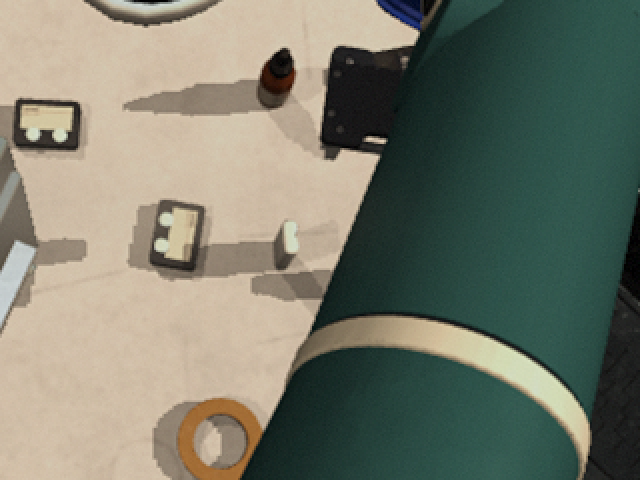

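>>> {"method": "drive_tool", "body": {
  "plan": "0 0 0.08 0 0; 0 0 0.2 0 0; 0 0 0.32 0 0; 0 0 0.44 0 0; 0 0 0.54 0 0; -0.02 0 0.6 0 0; -0.05 0 0.6 0 0; -0.08 0 0.6 0 0; -0.1 0 0.6 0 0; -0.1 0 0.6 0 0"
}}

```text
time: 6.15
eef_pos: [544.6, -339.2, 54.6]
tcp_rot: [180.0, -0.1, -9.0]
contact_force: [0.4, -0.4, -0.4]
gripper_width: 0.6
gripper_force: 0.0
```

>>> {"method": "drive_tool", "body": {
  "plan": "-0.02 0 0 0 0; -0.04 0 0 0 0; -0.06 0 0 0 0; -0.08 0 0 0 0; -0.1 0 0 0 0; -0.12 0 0 0 0; -0.14 0 0 0 0; -0.16 0 0 0 0; -0.17 0 0 0 0; -0.17 0 0 0 0; -0.17 0 0 0 0; -0.17 0 0 0 0"
}}

```text
time: 7.35
eef_pos: [503.0, -332.3, 53.3]
tcp_rot: [-180.0, -0.0, -9.0]
contact_force: [0.0, 0.6, 1.4]
gripper_width: 0.8
gripper_force: 0.0
```

>>> {"method": "drive_tool", "body": {
  "plan": "0 0 -0.1 0 0; 0 0 -0.28 0 0; 0 0 -0.46 0 0; 0 0 -0.58 0 0; 0 0 -0.6 0 0; 0 0 -0.6 0 0; 0 0 -0.6 0 0"
}}

```text
time: 8.05
eef_pos: [502.4, -332.0, 202.0]
tcp_rot: [-180.0, 0.1, -9.0]
contact_force: [-0.4, 0.7, -1.0]
gripper_width: 0.6
gripper_force: 0.0
```

Run:
```python
from h import *
d=snapshot("side"); i=cv2.resize(d["img"][200:350,160:460],(800,400),interpolation=cv2.INTER_CUBIC)
cv2.imwrite("pics/s3.png",i[:,:,::-1]); s=get_state();print(s["time"],s["eef_pos"],s["contact_force"])
```

```text
8.1 [ 502.27829014 -331.97600554  201.79424427] [ 0.53087     0.16181487 -0.11283817]
```

View pics/s3.png

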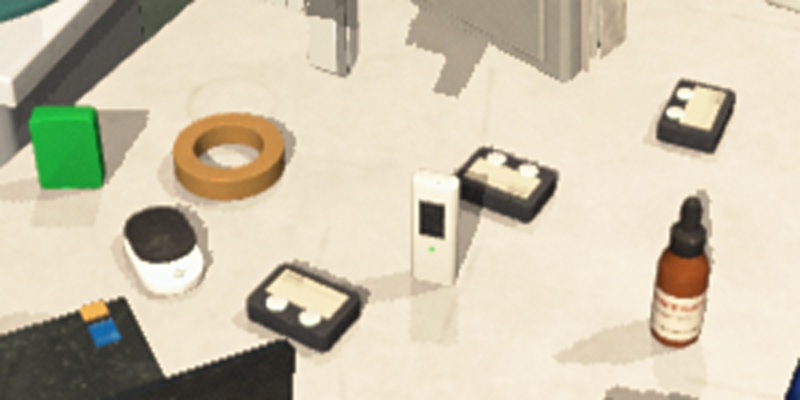

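Both cassettes now lie flat with windows up, A at crop (508,183) and B at (305,305). The dongle, spare, bottle, roll, lens and green look-alike are untouched, and the gripper is clear and raised.

```bash
python3 -c "
from workcell import sign_off; print(sign_off())"
```

```text
the job is handed in; nothing more can be done
None
```

Both cassettes were tipped over where they stood and lie flat with their window sides up; nothing else was disturbed, and the job was handed in with about 8 s on the clock.

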